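# Service the bench dust separator and show its filter

## Task

First scrub the dust separator's open steel pot with the blue-handled round brush: down to the bottom, up by at least half the pot's depth, down to the bottom again; then put the brush back upright in its white stand and let go. Next lift the separator's teal flap (it has a tongue to pull on) until it stands open by itself at 75 degrees or more, and draw out the filter cassette hidden under it (it has an orange tab). Finish while still holding the filter in the gripper for me to look at: upright and still, touching nothing else, its lower edge at least 5 cm above the separator's deck and a broad pleated side turned squarely to the front edge of the bench; leave the flap open and do not shift or topple the bottle, the vial and the tape roll beside the separator.

Things in the scene. Friction and masses are not known exactly. Their poses are not given: they have to be found in the camera images.
- dust_separator: fixed blue-grey machine, 120 mm deep (x) x 216 mm wide (y), top deck 95 mm above the bench; origin at the centre of its underside, its front faces its own -x. Left half (+y): round open steel pot. Right half (-y): teal flap over the filter shaft. A hose spigot 30 mm long sticks out of the back (+x)
- pot_floor (a point): centre of the pot's inner floor. The pot is round, 64 mm inner diameter, 3 mm wall, its rim 92 mm above this point (104 mm above the bench, 9 mm above the deck); axes as the separator
- flap (a joint): opening angle of the teal flap, rad: 0 = lying shut on the deck (may start up to 0.08 ajar), 1.75 = stop, just past upright. A friction hinge (0.09 N m) keeps it where it is left. The flap weighs 90 g, is 114 mm wide (y), and reaches 93 mm from the hinge line to its free edge, which is level with the front of the machine when shut
- flap_hinge (a point): middle of the flap's hinge line, which runs along the separator's y; the flap lies on its -x side when shut and its free edge swings up and back towards +x
- flap_grip (a point): point to pinch on the flap's pull tongue, 123 mm from the hinge line. The tongue sticks out 48 mm beyond the flap's free edge, over the front of the machine; 24 mm wide (y), 8 mm thick; this point is 30 mm from the free edge and 18 mm from the tongue's end. Pinched across its width (along y) it can turn between the finger pads as the flap swings. Its frame turns with the flap
- filter: loose filter cassette, 80 g, black frame with tan pleats on both broad sides, 16 mm thick (x) x 84 mm wide (y) x 56 mm high, origin at the centre of its lower edge; its x axis is square to the broad pleated sides. It stands upright in a shaft 20 x 88 mm, its origin 6 mm above the bench, under the shut flap; at the start its axes are the separator's
- filter_tab (a point): point to pinch on the filter's orange pull tab, 82 mm above its lower edge. Tab 12 x 12 mm, standing 30 mm up from the frame (its top 4 mm above this point). It stands in a well in the deck, 60 mm (x) x 100 mm (y), whose floor is 64 mm above the bench (24 mm below this point); the tab is in the middle of the well
- brush: loose round bottle brush, 70 g, 210 mm long, origin at the centre of its flat bristle end, z along it to the handle end. Dark bristle head 45 mm diameter (rigid core 42 mm) and 56 mm long, thin steel stem, then a blue round handle 16 mm diameter from 130 to 210 mm
- brush_tip (a point): centre of the brush's bristle end (same as its origin)
- brush_grip (a point): point on the brush handle, 186 mm above the bristle end, 24 mm below the handle's end
- brush_stand: fixed white round stand cup, origin at the centre of its underside, 75 mm high, about 57 to 60 mm inner diameter, foot 84 mm diameter; the brush starts upright in it, bristles down
- stand_floor (a point): centre of the stand's inner floor, 8 mm above the bench; the brush's bristle end rests here
- bench_front (a point): a point on the bench near its front edge; its x axis points straight away from the robot, square to the front edge, y along the edge, z up
- fluid_bottle: white bottle 42 mm diameter, 100 mm tall, origin at the centre of its foot; leave it alone
- powder_vial: small white and purple vial 16 mm diameter, 46 mm tall, the one close to the separator's right side, origin at its foot; leave it alone
- lab_tape: roll of tan masking tape, 100 mm diameter, 25 mm high, origin at the centre of its underside; leave it alone

How it is judged:
By the outcome, as a careful person would: the job done as asked, in the order asked, and still so for the second after the job is handed in, while the arm keeps its last pose, push and grip.
It also fails if it takes over 64 s, if anything falls off the work surface, if the arm or the gripper's body presses on something with over 40 N, if the wrist force passes 120 N, or if a joint passes its speed limit or range.

## Robot

A 7-joint arm with a two-finger parallel gripper is mounted at the origin on a cart in front of the work surface, level with it; the furniture and walls round the work are solid. World frame = base frame: x ahead of the robot, y to its left, z up, the work surface at z = 0. Lengths are in m, angles in rad, forces in N, time in s.
With the tool pointing down it reaches from about 0.4 to 0.85 m from the base axis. Payload 4.5 kg.
Tool frame: the origin (TCP) lies at the very end of the fingers, on their centre line; the grasp point (between the pads) lies 19 mm behind it; z points along the fingers, y is the line along which they close (so a half turn about z gives the same grasp; the last joint's range is limited). The gripper opens to 85 mm and grips with 20 to 120 N. Pads are 22 mm wide; open, the fingers measure 114 mm over their backs; the gripper's body (76 mm by 85 mm) begins 54 mm behind the grasp point. The pads swing forward as they close: fully open they stand 13 mm farther back than shut.
Start: joints at [-1.166, 0.689, -0.195, 1.565, 0.157, 0.902, -0.215], TCP at [0.226, 0.583, 0.231] pointing down, gripper open.
Joint ranges: [-3.01, 3.01], [-0.46, 2.08], [-1.47, 1.51], [0.13, 2.56], [-1, 4.14], [0.04, 2.09], [-2.66, 2.66]. Speed limits (rad/s): [2.57, 2.57, 3.14, 3.14, 3.14, 3.14, 3.14].

## Interface

Orientations are given as a unit quaternion [x, y, z, w].
In Python, from rig import ctrl, camrig, workorder gives the robot as it stands (ctrl), with the cameras (camrig) and the job (workorder).
- The arm moves only by the tool shift_gripper, called after "Request:" by a JSON object that holds its "op" and its "data". Schema: {"type":"object","properties":{"steps":{"type":"array","items":{"type":"array","items":{"type":"number"},"minItems":7,"maxItems":7},"minItems":1,"maxItems":8},"grip_n":{"type":"number"},"only":{"type":"string"},"quiet":{"type":"boolean"},"lines":{"type":"string"}},"required":["steps"],"additionalProperties":false}. steps is a list of rows, 1 to 8 of them, each of 7 numbers: the opening from 0.0 (shut) to 1.0 (fully open), then dx, dy, dz in a scale on which 1.0 is 0.6 m, then a rotation vector rx, ry, rz in a scale on which 1.0 is 4 rad; each row is the pose to reach, as a shift and turn from the pose commanded when the call began, along the tool's axes at that moment; what a row does not reach only later rows make up. A row lasts 1/10 s, in which the tool goes at most 0.05 m and 0.15 rad, less where a joint would pass 70% of its speed; a pose out of reach is approached as far as the arm can. The fingers move at their own pace and stop on an object; grip_n is the grip in N (left out, the last holds). Time passes only in rows, so rows that do not move let the fingers close. The tool returns the time, the measured TCP pose, the force, the opening and the grip force at its end. only (a regular expression) keeps the lines of the reply that match it, lines (a string "A,B") keeps lines A to B, and quiet returns only ok. A shift or turn number past 1, either way, is cut back to 1. Input that does not fit is refused with a message, and nothing moves.
- ctrl.state(): the state, without advancing time (a new reading comes with each control period).
- camrig.camera(name): name is "scene" or "side" or "wrist"; returns a dict with "image" (420x560x3 uint8, red, green, blue), "fx", "fy", "cx", "cy" (pixels), "dist_coeffs" ([k1, k2, p1, p2, k3] as OpenCV has them; the pictures are not rectified), "pose" (4x4, takes a point from camera to world coordinates). Camera axes: x right, y down, z forward; pixel columns grow to the right and rows downward; lengths in m; the calibration is good to about 2 mm. A picture is of the moment at which its call begins. There is no depth.
- workorder.finish_job(): hands the job in; it is judged then, once.
The state is a dict: "time_s": time; "joints": joint angles; "qd": joint speeds; "effort": joint torques, N m; "position": TCP position; "tcp_rot": TCP orientation; "ft_force": force on the tool from outside, world axes, zero at the start; "moment": the same for the moment, N m; "grip_width": opening from 0.0 (shut) to 1.0 (fully open); "gripper_force": force on a finger pad.
Only numpy, scipy, OpenCV 4.12 (cv2) and the standard library are available. Lean on these libraries where they do the work, as an engineer would, in place of code of your own. Each camera call takes 0.05 s, during which the arm holds its last target. There are 200 camera calls.

## Working session

There is one attempt and no reset: what is moved stays moved. The work goes in short steps, Python scripts to look and compute and a tool call to move; the robot and the scene stay as the last step left them, time stands still between calls to the robot, and variables do not carry over. Pictures are saved under pics/ and viewed, at most 10 in all, crops included, and the job is handed in when it is done.

```bash
ls; mkdir -p pics; cat > h.py <<'E'
import numpy as np,cv2
from rig import ctrl, camrig, workorder
from scipy.spatial.transform import Rotation as R
def shot(n,f=None):
    c=camrig.camera(n)
    if f: cv2.imwrite('pics/'+f,cv2.cvtColor(c['image'],cv2.COLOR_RGB2BGR))
    return c
def K(c): return np.array([[c['fx'],0,c['cx']],[0,c['fy'],c['cy']],[0,0,1.]]),np.array(c['dist_coeffs'],float)
def ray(c,uv):
    k,d=K(c); p=cv2.undistortPoints(np.array(uv,float).reshape(-1,1,2),k,d).reshape(-1,2)
    P=np.array(c['pose']); return P[:3,3],np.c_[p,np.ones(len(p))]@P[:3,:3].T
def onz(c,uv,z):
    o,r=ray(c,uv); return o+r*((z-o[2])/r[:,2:3])
def proj(c,X):
    k,d=K(c); P=np.linalg.inv(np.array(c['pose'])); return cv2.projectPoints(np.array(X,float).reshape(-1,3),cv2.Rodrigues(P[:3,:3])[0],P[:3,3],k,d)[0].reshape(-1,2)
def tri(pairs):
    A=0;b=0
    for c,uv in pairs:
        o,r=ray(c,uv); r=r[0]/np.linalg.norm(r[0]); M=np.eye(3)-np.outer(r,r); A=A+M; b=b+M@o
    return np.linalg.solve(A,b)
E
python3 - <<'E'
from h import *
for n in('scene','side'):
    c=shot(n,n+'0.png'); print(n,c['fx'],np.round(c['pose'],3).tolist())
s=ctrl.state();print(s['position'],s['tcp_rot'],s['time_s'],s['grip_width']);print(R.from_quat(s['tcp_rot']).as_matrix().round(3))
E
```

```text
pics
rig.py
scene 523.6122768782504 [[0.746, -0.334, 0.576, -0.091], [-0.666, -0.376, 0.644, -0.948], [0.002, -0.864, -0.503, 0.615], [0.0, 0.0, 0.0, 1.0]]
side 398.94803514750186 [[0.998, -0.061, 0.036, 0.448], [-0.067, -0.647, 0.759, -1.009], [-0.023, -0.76, -0.65, 0.7], [0.0, 0.0, 0.0, 1.0]]
[0.22630012 0.58198042 0.23058174] [ 1.84282693e-01  9.82872947e-01 -8.05890187e-04 -9.89804411e-05] 0.1 0.9992128120655188
[[-0.932  0.362 -0.   ]
 [ 0.362  0.932 -0.002]
 [-0.    -0.002 -1.   ]]
```

View pics/scene0.png

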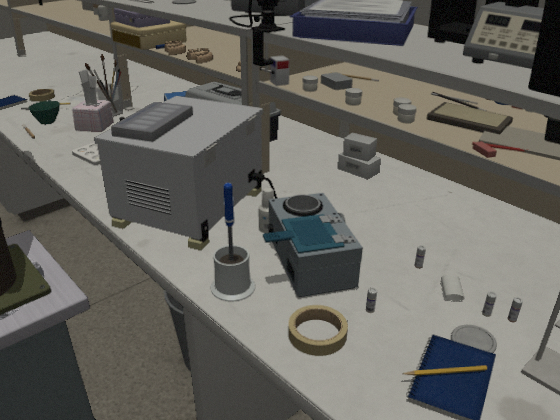

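View pics/side0.png

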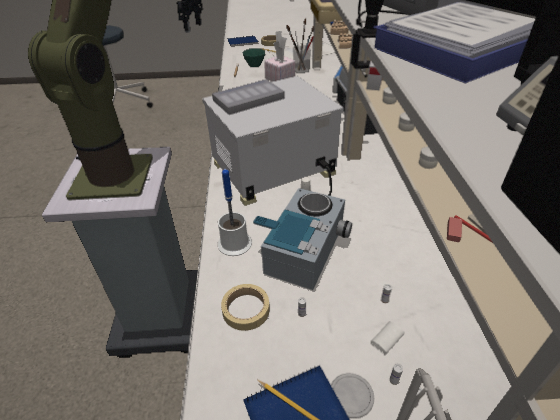

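The scene view shows the brush (handle 228,185–222; stand foot 233,285), separator (pot rim 303,204; tongue 267,237; flap 315,233), tape (318,328), vial (371,299) and bottle (267,208). The side view shows handle (227,170–198), stand (233,240), pot (315,203), tongue (265,221), vial (302,307) and tape (246,306). Next come the crops.

```bash
python3 - <<'E'
import cv2,numpy as np
a=cv2.imread('pics/scene0.png')[175:315,200:380];b=cv2.imread('pics/side0.png')[160:300,205:365]
a=cv2.resize(a,None,fx=2.3,fy=2.3*1.0,interpolation=3);b=cv2.resize(b,None,fx=2.3,fy=2.3,interpolation=3)
x=np.hstack([a,b]);x=cv2.convertScaleAbs(x,alpha=1.5);print(x.shape);cv2.imwrite('pics/crop0.png',x)
for n in('scene','side'):
    im=cv2.imread(f'pics/{n}0.png');hsv=cv2.cvtColor(im,cv2.COLOR_BGR2HSV)
    for nm,lo,hi in(('blue',(108,150,50),(125,255,255)),('teal',(90,110,40),(107,255,255))):
        m=cv2.inRange(hsv,lo,hi); k,l,s,c=cv2.connectedComponentsWithStats(m)
        for i in range(1,k):
            if s[i,4]>60: print(n,nm,s[i],c[i].round(1))
E
```

```text
(322, 782, 3)
scene blue [  0  96  22  11 104] [  9.5 100.1]
scene blue [224 183   9  37 247] [227.9 201.2]
scene blue [ 409  336   86   84 3455] [454.2 378.6]
scene teal [166  91  20   8  77] [175.2  94.2]
scene teal [ 264  215   80   38 1603] [306.  233.6]
side blue [229  37  29   7 139] [242.5  40. ]
side blue [223 170   9  27 156] [226.7 182.8]
side blue [ 274  366   75   54 1885] [313.9 394.8]
side blue [ 244  390   65   30 1093] [270.4 408.1]
side teal [ 254  210   61   44 1412] [287.8 230. ]
```

View pics/crop0.png

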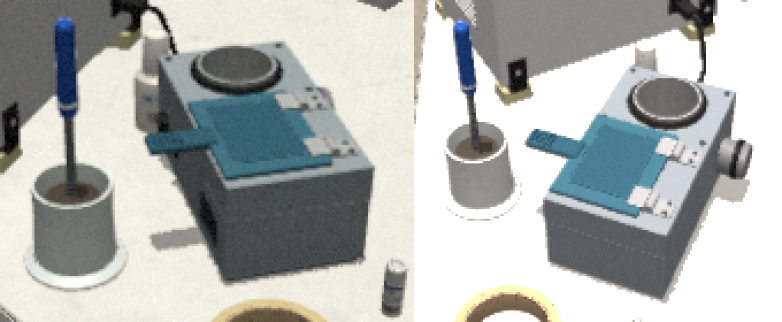

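The enlarged crops show the pot rim centre (scene 302.6,205; side 315,204), deck corners, tongue end and stand rim (scene 231.7,255.4; side 232.4,223). I cast these onto their known heights.

```bash
cat > meas.py <<'E'
from h import *
c={n:shot(n) for n in('scene','side')}
def S(n,uv):
    o=(200,175) if n=='scene' else (205,160); x0=0 if n=='scene' else 414
    return ((uv[0]-x0)/2.3+o[0]-.3,uv[1]/2.3+o[1]-.3)
def show(nm,z,a,b):
    p=onz(c['scene'],S('scene',a),z)[0] if a else np.nan; q=onz(c['side'],S('side',b),z)[0] if b else np.nan
    t=tri([(c['scene'],S('scene',a)),(c['side'],S('side',b))]) if a and b else np.nan
    print(nm,np.round(p,4),np.round(q,4),np.round(t,4))
show('pot',.104,(236.5,69),(667,101))
show('standrim',.075,(73,186),(477.5,145))
show('foot',.004,(76,257),(481,191))
show('handletop',.218,(65,19),(460,22))
show('handlebot',.138,(67,114),(468,95))
show('LF',.095,(160,57),(614,70));show('LB',.095,(285,42),(737,92));show('RB',.095,(371,168),(662,226));show('RF',.095,(222,182),(549,198))
show('tongue end far',.099,(147,140),(530,130));show('tongue end near',.099,(151,152),(528,142))
show('flap FL',.099,(191,103),(597,115));show('flap FR',.099,(222,177),(552,197))
show('flap BR',.099,(330,167),(637,215))
E
python3 meas.py
```

```text
pot [ 0.5593 -0.3094  0.104 ] [ 0.568  -0.3039  0.104 ] [ 0.5692 -0.2986  0.0974]
standrim [ 0.3695 -0.3214  0.075 ] [ 0.3744 -0.3204  0.075 ] [ 0.3739 -0.3152  0.07  ]
foot [ 0.3697 -0.3205  0.004 ] [ 0.3712 -0.3151  0.004 ] [ 0.3713 -0.3169  0.0031]
handletop [ 0.3733 -0.3161  0.218 ] [ 0.372 -0.309  0.218] [ 0.3727 -0.3155  0.2201]
handlebot [ 0.371  -0.3161  0.138 ] [ 0.3713 -0.3171  0.138 ] [ 0.3712 -0.3161  0.1376]
LF [ 0.5348 -0.2369  0.095 ] [ 0.5206 -0.2366  0.095 ] [ 0.5189 -0.2547  0.1086]
LB [ 0.6397 -0.2917  0.095 ] [ 0.6436 -0.2856  0.095 ] [ 0.6437 -0.2868  0.0935]
RB [ 0.5391 -0.4786  0.095 ] [ 0.5419 -0.4635  0.095 ] [ 0.541  -0.4731  0.0972]
RF [ 0.44   -0.4154  0.095 ] [ 0.4437 -0.4204  0.095 ] [ 0.4436 -0.4132  0.0903]
tongue end far [ 0.432  -0.3379  0.099 ] [ 0.4287 -0.3296  0.099 ] [ 0.429  -0.3395  0.104 ]
tongue end near [ 0.423  -0.3531  0.099 ] [ 0.4263 -0.347   0.099 ] [ 0.4263 -0.3478  0.0971]
flap FL [ 0.4967 -0.3192  0.099 ] [ 0.4963 -0.3131  0.099 ] [ 0.4961 -0.3185  0.101 ]
flap FR [ 0.4405 -0.4147  0.099 ] [ 0.4465 -0.4233  0.099 ] [ 0.4463 -0.4113  0.0913]
flap BR [ 0.5117 -0.4602  0.099 ] [ 0.5209 -0.4522  0.099 ] [ 0.5215 -0.4502  0.0926]
```

```bash
python3 - <<'E'
from h import *
a=shot('scene');b=shot('side')
print('box near foot',onz(a,(200,243),0),onz(b,(247,203),0),'far front foot',onz(a,(118,225),0),onz(b,(330,176),0))
for nm,u,v in(('near top',(213,140),(217,132)),('front left top',(107,129),(206,98)),('right back top',(265,103),(338,100))):
    print(nm,tri([(a,u),(b,v)]).round(3))
s=ctrl.state();print(R.from_quat(s['tcp_rot']).as_matrix().T@(np.array([.372,-.316,.25])-s['position']))
print('bottle',onz(a,(264,227),0),'vial',onz(a,(371,308),0),onz(b,(302,315),0),'tape',onz(a,(318,325),.025),onz(b,(246,303),.025))
E
```

```text
box near foot [[ 0.41178271 -0.15326982  0.        ]] [[ 4.04398012e-01 -1.60788403e-01 -1.11022302e-16]] far front foot [[0.31375358 0.03105551 0.        ]] [[ 0.65140086 -0.05840191  0.        ]]
near top [ 0.365 -0.29   0.293]
front left top [0.314 0.004 0.237]
right back top [ 0.652 -0.087  0.246]
[-0.4611929  -0.7845591  -0.01853807]
bottle [[ 0.55601085 -0.19483751  0.        ]] vial [[ 0.5186227  -0.53034962  0.        ]] [[ 0.5142146  -0.53167367  0.        ]] tape [[ 0.39556174 -0.51575336  0.025     ]] [[ 0.40137018 -0.51088535  0.025     ]]
```

Careful with the scale: shifts go in shares of 0.6 m and turns go in shares of 4 rad. That gives: -0.3 m / 0.6 = -0.5, -0.29 m / 0.6 = -0.4833.

Request:
{"op": "shift_gripper", "data": {"steps": [[1, -0.1667, -0.1667, -0.25, 0, 0, 0], [1, -0.1667, -0.1667, -0.3333, 0, 0, 0], [1, -0.5, -0.4833, -0.3333, 0, 0, 0], [1, -0.5, -0.4833, -0.3333, 0, 0, 0], [1, -0.5, -0.4833, -0.3333, 0, 0, 0], [1, -0.5, -0.4833, -0.3333, 0, 0, 0], [1, -0.5, -0.4833, -0.3333, 0, 0, 0], [1, -0.5, -0.4833, -0.3333, 0, 0, 0]], "grip_n": 40}}

```text
time_s: 1.1
position: [0.3712, 0.2667, 0.4075]
tcp_rot: [0.184, 0.983, 0.0, 0.0]
ft_force: [1.3, -0.5, 0.1]
grip_width: 1.003
gripper_force: 0.0
```

```bash
python3 -c "
from h import *
s=ctrl.state();print(s['joints'],s['position'])
T=R.from_quat(s['tcp_rot']).as_matrix();print(T.T@(np.array([.372,-.316,.42])-s['position']))"
```

```text
[-0.58003397  0.2640975  -0.19352411  1.75692181  0.05576876  1.12533749
  0.40910748] [0.3712124  0.26669038 0.40753909]
[-0.21180688 -0.54282778 -0.01264194]
```

To row units: -0.54 m / 0.6 = -0.9, -0.05 m / 0.6 = -0.0833.

Request:
{"op": "shift_gripper", "data": {"steps": [[1, -0.0333, -0.0833, -0.0333, 0, 0, 0], [1, -0.35, -0.9, -0.0333, 0, 0, 0], [1, -0.35, -0.9, -0.0333, 0, 0, 0], [1, -0.35, -0.9, -0.0333, 0, 0, 0], [1, -0.35, -0.9, -0.0333, 0, 0, 0], [1, -0.35, -0.9, -0.0333, 0, 0, 0], [1, -0.35, -0.9, -0.0333, 0, 0, 0], [1, -0.35, -0.9, -0.0333, 0, 0, 0]], "quiet": true}}

```text
ok
```

```bash
python3 -c "
from h import *
s=ctrl.state();print(s['joints'],s['position'])
T=R.from_quat(s['tcp_rot']).as_matrix();print(T.T@(np.array([.372,-.316,.30])-s['position']))"
```

```text
[ 0.10612942  0.13568069  0.13535376  1.87358249 -0.02050822  1.1325502
  1.44923449] [ 0.37043557 -0.13012788  0.42615262]
[-0.06862844 -0.17275093  0.12614526]
```

To row units: -0.173 m / 0.6 = -0.2883, 0.126 m / 0.6 = 0.21.

Request:
{"op": "shift_gripper", "data": {"steps": [[1, -0.115, -0.2883, 0, 0, 0, 0], [1, -0.115, -0.2883, 0, 0, 0, 0], [1, -0.115, -0.2883, 0.05, 0, 0, 0], [1, -0.115, -0.2883, 0.21, 0, 0, 0], [1, -0.115, -0.2883, 0.21, 0, 0, 0], [1, -0.115, -0.2883, 0.21, 0, 0, 0], [1, -0.115, -0.2883, 0.21, 0, 0, 0]], "quiet": true}}

```text
ok
```

```bash
python3 -c "
from h import *
c=shot('wrist','w1.png')
s=ctrl.state();print(s['joints'],s['position'],c['fx'],np.round(c['pose'],3).tolist())
print(proj(c,[[.372,-.316,.218],[.372,-.317,.075],[.566,-.303,.104],[.44,-.33,.1]]))
print(proj(shot('side'),[[.372,-.316,.218]]))
T=R.from_quat(s['tcp_rot']).as_matrix();print(T.T@(np.array([.372,-.316,.175])-s['position']))"
```

```text
[ 0.45795486  0.42511335  0.22207822  1.88852124 -0.12187664  0.84313736
  1.94166535] [ 0.37216279 -0.31431473  0.29921592] 349.0106029358979 [[0.363, 0.882, 0.3, 0.294], [0.932, -0.344, -0.115, -0.284], [0.002, 0.322, -0.947, 0.44], [0.0, 0.0, 0.0, 1.0]]
[[272.48564352 225.81959835]
 [272.34807734 178.36374984]
 [344.98554053 333.14868571]
 [284.21676136 246.4007612 ]]
[[224.57628357 171.18350956]]
[-0.00072452 -0.00170103  0.1242137 ]
```

View pics/w1.png

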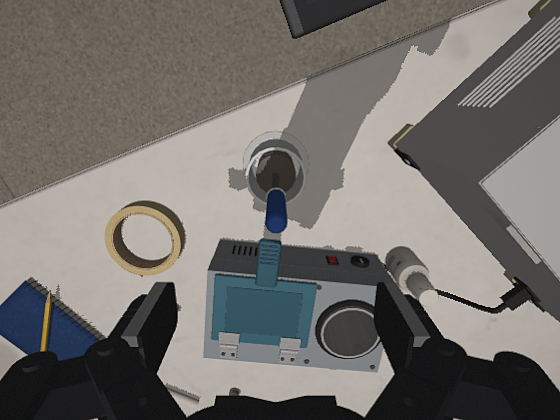

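The wrist view shows the handle (276,190–230), stand (273,168), pot (349,331), flap hinges (228,345)/(290,349), tongue (268,243–285), tape (144,241), and the bench edge running (0,206)–(490,5). I'll refine from it.

```bash
python3 - <<'E'
from h import *
c=shot('wrist');im=cv2.cvtColor(c['image'],cv2.COLOR_RGB2HSV)
m=cv2.inRange(im,(108,130,40),(125,255,255));k,l,s,cc=cv2.connectedComponentsWithStats(m)
for i in range(1,k):
    if s[i,4]>200 and s[i,0]>200:
        print(s[i],cc[i]); ys,xs=np.where(l==i)
        for y in (s[i,1]+8,s[i,1]+s[i,3]-8): print(y,xs[ys==y].min(),xs[ys==y].max())
        b=s[i,1]+s[i,3]-8; print('top',onz(c,(xs[ys==b].mean(),b),.218))
m=cv2.inRange(im,(85,80,30),(107,255,255));k,l,s,cc=cv2.connectedComponentsWithStats(m)
i=1+np.argmax(s[1:,4]);ct=cv2.findContours((l==i).astype(np.uint8),0,1)[0][0]
ap=cv2.approxPolyDP(ct,3,True)[:,0];print(ap.tolist());print(onz(c,ap,.099).round(4))
print('pot',onz(c,(349,331.5),.104));print('stand',onz(c,(272,168),.075))
d=onz(c,[(205,357),(382,371),(382,279)],.095);print(d)
e=onz(c,[(0,206),(276,91),(450,22)],0);print(e,np.degrees(np.arctan2(*(e[0]-e[1])[:2])),np.degrees(np.arctan2(*(e[0]-e[2])[:2])))
E
```

```text
[265 186  21  42 728] [275.07554945 206.97527473]
194 267 283
220 266 284
top [[ 0.37220425 -0.31373376  0.218     ]]
[[261, 235], [255, 274], [215, 270], [211, 332], [217, 334], [218, 326], [238, 327], [242, 337], [276, 340], [280, 331], [297, 332], [300, 342], [305, 342], [315, 280], [277, 276], [279, 237]]
[[ 0.4237 -0.3496  0.099 ]
 [ 0.4647 -0.3733  0.099 ]
 [ 0.4442 -0.4126  0.099 ]
 [ 0.5175 -0.4512  0.099 ]
 [ 0.5227 -0.4458  0.099 ]
 [ 0.5128 -0.44    0.099 ]
 [ 0.5225 -0.4186  0.099 ]
 [ 0.5373 -0.4198  0.099 ]
 [ 0.556  -0.3837  0.099 ]
 [ 0.5457 -0.3746  0.099 ]
 [ 0.5543 -0.3564  0.099 ]
 [ 0.5691 -0.358   0.099 ]
 [ 0.5713 -0.3524  0.099 ]
 [ 0.4959 -0.3138  0.099 ]
 [ 0.4759 -0.3515  0.099 ]
 [ 0.4328 -0.3326  0.099 ]]
pot [[ 0.57186381 -0.2986298   0.104     ]]
stand [[ 0.36528981 -0.31440969  0.075     ]]
[[ 0.55120201 -0.4755905   0.095     ]
 [ 0.65152816 -0.27801228  0.095     ]
 [ 0.52455125 -0.24319233  0.095     ]]
[[ 0.29544993 -0.67930033  0.        ]
 [ 0.29432279 -0.28213316  0.        ]
 [ 0.29612359 -0.07128468  0.        ]] 179.83739782857322 -179.936518329257
```

To row units: 0.124 m / 0.6 = 0.2067, 0.1 m / 0.6 = 0.1667.

Request:
{"op": "shift_gripper", "data": {"steps": [[0.6, 0, 0, 0.0833, 0, 0, 0], [0.6, 0, 0, 0.1667, 0, 0, 0], [0.5, 0, 0, 0.2067, 0, 0, 0], [0.5, 0, 0, 0.2067, 0, 0, 0], [0, 0, 0, 0.2067, 0, 0, 0], [0, 0, 0, 0.2067, 0, 0, 0], [0, 0, 0, 0.2067, 0, 0, 0], [0, 0, 0, 0.2067, 0, 0, 0]], "grip_n": 50}}

```text
time_s: 3.55
position: [0.3742, -0.3154, 0.178]
tcp_rot: [0.184, 0.983, -0.001, 0.002]
ft_force: [0.1, 1.2, 8.5]
grip_width: 0.173
gripper_force: 49.3
```

Request:
{"op": "shift_gripper", "data": {"steps": [[0, 0, 0, 0, 0, 0, 0], [0, 0, 0, 0, 0, 0, 0], [0, 0, 0, -0.0333, 0, 0, 0], [0, 0, 0, -0.0833, 0, 0, 0], [0, 0, 0, -0.1667, 0, 0, 0], [0, 0, 0, -0.2, 0, 0, 0], [0, 0, 0, -0.2, 0, 0, 0]]}}

```text
time_s: 4.25
position: [0.3744, -0.3161, 0.3]
tcp_rot: [0.184, 0.983, -0.002, 0.004]
ft_force: [0.6, 0.1, -1.7]
grip_width: 0.174
gripper_force: 48.9
```

```bash
python3 -c "
from h import *
s=ctrl.state()
T=R.from_quat(s['tcp_rot']).as_matrix();print(T.T@(np.array([.569,-.300,.295])-s['position']))"
```

```text
[-0.17545532  0.08559967  0.00644554]
```

To row units: -0.175 m / 0.6 = -0.2917, 0.07 m / 0.6 = 0.1167.

Request:
{"op": "shift_gripper", "data": {"steps": [[0, -0.0333, 0.0167, -0.0333, 0, 0, 0], [0, -0.1, 0.05, -0.0333, 0, 0, 0], [0, -0.1667, 0.0833, -0.0333, 0, 0, 0], [0, -0.2417, 0.1167, -0.0333, 0, 0, 0], [0, -0.2917, 0.1427, -0.0333, 0, 0, 0], [0, -0.2917, 0.1427, -0.0333, 0, 0, 0], [0, -0.2917, 0.1427, -0.0333, 0, 0, 0]]}}

```text
time_s: 4.95
position: [0.5663, -0.2975, 0.3145]
tcp_rot: [0.184, 0.983, 0.0, -0.001]
ft_force: [-1.1, -0.3, -1.3]
grip_width: 0.174
gripper_force: 48.9
```

```bash
python3 -c "
from h import *
a=shot('scene','s2.png');b=shot('side','d2.png');w=shot('wrist')
x=np.hstack([a['image'][95:245,210:375],b['image'][95:245,225:380]]);x=cv2.resize(x,None,fx=2.4,fy=2.4,interpolation=3)
cv2.imwrite('pics/crop2.png',cv2.cvtColor(cv2.convertScaleAbs(x,alpha=1.5),cv2.COLOR_RGB2BGR));print(x.shape,ctrl.state()['position'])
p=ctrl.state()['position'];
for c in(a,b):print(proj(c,[[p[0],p[1],p[2]-.17],[p[0],p[1],p[2]-.114]]))"
```

```text
(360, 768, 3) [ 0.56493795 -0.29893706  0.31577808]
[[301.45413596 183.36645208]
 [302.26390349 157.38505073]]
[[313.74310585 188.1407661 ]
 [314.67870006 167.70511768]]
```

View pics/crop2.png

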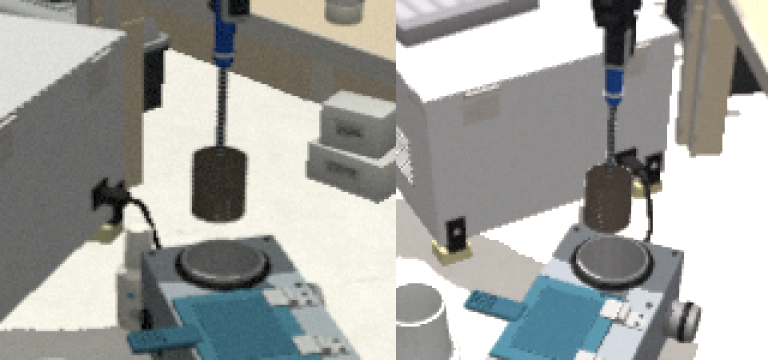

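Brush held almost vertical: bristle end at scene (300.8,181), side (312.9,187); pot rim at scene (302.5,205), side (315,204).

```bash
python3 -c "
from h import *
a=shot('scene');b=shot('side')
def T(u,v): return tri([(a,(u[0]/2.4+210-.3,u[1]/2.4+95-.3)),(b,((v[0]-396)/2.4+225-.3,v[1]/2.4+95-.3))])
def P(u,v,z): return [onz(c,q,z)[0].round(4) for c,q in((a,(u[0]/2.4+210-.3,u[1]/2.4+95-.3)),(b,((v[0]-396)/2.4+225-.3,v[1]/2.4+95-.3)))]
t=T((218,209),(607,220));print('tip',t.round(4),P((218,209),(607,220),.144));print('headtop',T((219,153),(608,169)))
print('pot',T((222,264),(612,262)),P((222,264),(612,262),.104))
s=ctrl.state();print(s['position'])
M=R.from_quat(s['tcp_rot']).as_matrix();print(M.T@(np.array([.569,-.300,.3])-s['position']), M[:,:2])
"
```

```text
tip [ 0.5623 -0.2987  0.1504] [array([ 0.5709, -0.2903,  0.144 ]), array([ 0.5637, -0.2898,  0.144 ])]
headtop [ 0.56199457 -0.29628917  0.20288453]
pot [ 0.56923778 -0.29792137  0.09665252] [array([ 0.5588, -0.309 ,  0.104 ]), array([ 0.5679, -0.3048,  0.104 ])]
[ 0.56543524 -0.29878822  0.31609549]
[-0.00376716  0.00017315  0.01609407] [[-9.31393328e-01  3.64014122e-01]
 [ 3.64014198e-01  9.31393393e-01]
 [ 3.63951469e-04 -2.59461038e-04]]
```

To row units: 0.07 m / 0.6 = 0.1167, -0.0056 m / 0.6 = -0.0093.

Request:
{"op": "shift_gripper", "data": {"steps": [[0, -0.0093, 0.0037, 0, 0, 0, 0], [0, -0.0093, 0.0037, 0.0333, 0, 0, 0], [0, -0.0093, 0.0037, 0.075, 0, 0, 0], [0, -0.0093, 0.0037, 0.1167, 0, 0, 0], [0, -0.0093, 0.0037, 0.1167, 0, 0, 0]]}}

```text
time_s: 5.7
position: [0.5708, -0.2966, 0.2425]
tcp_rot: [0.184, 0.983, 0.001, -0.003]
ft_force: [-0.6, 0.5, -1.0]
grip_width: 0.173
gripper_force: 48.9
```

Request:
{"op": "shift_gripper", "data": {"steps": [[0, 0, 0, 0.0333, 0, 0, 0], [0, 0, 0, 0.0667, 0, 0, 0], [0, 0, 0, 0.0917, 0, 0, 0], [0, 0, 0, 0.1, 0, 0, 0], [0, 0, 0, 0.1, 0, 0, 0]]}}

```text
time_s: 6.2
position: [0.5731, -0.2982, 0.1863]
tcp_rot: [0.184, 0.983, 0.0, 0.0]
ft_force: [0.8, -0.0, -0.6]
grip_width: 0.175
gripper_force: 48.9
```

To row units: 0.004 m / 0.6 = 0.0067, 0.002 m / 0.6 = 0.0033.

Request:
{"op": "shift_gripper", "data": {"steps": [[0, 0, 0, 0.0033, 0, 0, 0], [0, 0, 0, 0.0067, 0, 0, 0], [0, 0, 0, 0.0067, 0, 0, 0]], "only": "pos|ft"}}

```text
position: [0.573, -0.2982, 0.1823]
ft_force: [-0.2, 1.7, -0.8]
```

Request:
{"op": "shift_gripper", "data": {"steps": [[0, 0, 0, 0.0033, 0, 0, 0], [0, 0, 0, 0.005, 0, 0, 0], [0, 0, 0, 0.005, 0, 0, 0]], "only": "pos|ft"}}

```text
position: [0.574, -0.2988, 0.1822]
ft_force: [-2.4, 2.1, 15.3]
```

To row units: -0.065 m / 0.6 = -0.1083, -0.04 m / 0.6 = -0.0667.

Request:
{"op": "shift_gripper", "data": {"steps": [[0, 0, 0, -0.05, 0, 0, 0], [0, 0, 0, -0.1083, 0, 0, 0], [0, 0, 0, -0.1083, 0, 0, 0], [0, 0, 0, -0.1083, 0, 0, 0], [0, 0, 0, -0.0667, 0, 0, 0], [0, 0, 0, -0.0167, 0, 0, 0], [0, 0, 0, 0, 0, 0, 0], [0, 0, 0, 0, 0, 0, 0]], "only": "time|pos|ft"}}

```text
time_s: 7.6
position: [0.5737, -0.2986, 0.1808]
ft_force: [-1.2, 0.8, 16.0]
```

Request:
{"op": "shift_gripper", "data": {"steps": [[0, 0, 0, 0.0017, 0, 0, 0], [0, 0, 0, 0.0017, 0, 0, 0]], "only": "time|pos|ft"}}

```text
time_s: 7.8
position: [0.574, -0.2987, 0.1808]
ft_force: [-2.1, 3.0, 19.6]
```

To row units: 0.16 m / 0.6 = 0.2667, -0.14 m / 0.6 = -0.2333.

Request:
{"op": "shift_gripper", "data": {"steps": [[0, 0, 0, -0.05, 0, 0, 0], [0, 0, 0, -0.1167, 0, 0, 0], [0, 0, 0, -0.1833, 0, 0, 0], [0, 0, 0, -0.2333, 0, 0, 0], [0, 0.0667, -0.0333, -0.2333, 0, 0, 0], [0, 0.1333, -0.0667, -0.2333, 0, 0, 0], [0, 0.2, -0.1, -0.2333, 0, 0, 0], [0, 0.2667, -0.1333, -0.2333, 0, 0, 0]], "only": "time|pos|ft"}}

```text
time_s: 8.6
position: [0.3922, -0.314, 0.3168]
ft_force: [-0.2, -0.7, -0.6]
```

Request:
{"op": "shift_gripper", "data": {"steps": [[0, 0.03, -0.0133, 0, 0, 0, 0], [0, 0.0333, -0.0143, 0, 0, 0, 0], [0, 0.0333, -0.0143, 0, 0, 0, 0], [0, 0.0333, -0.0143, 0, 0, 0, 0]], "only": "time|pos|ft"}}

```text
time_s: 9.0
position: [0.3744, -0.3149, 0.3174]
ft_force: [0.2, 0.3, -1.2]
```

```bash
python3 -c "
from h import *
a=shot('scene');b=shot('side')
x=np.hstack([a['image'][165:305,170:310],b['image'][125:265,165:305]]);x=cv2.resize(x,None,fx=2.8,fy=2.8,interpolation=3)
cv2.imwrite('pics/crop3.png',cv2.cvtColor(cv2.convertScaleAbs(x,alpha=1.3),cv2.COLOR_RGB2BGR));print(x.shape,ctrl.state()['position'])"
```

```text
(392, 784, 3) [ 0.37429435 -0.31497966  0.31738886]
```

View pics/crop3.png

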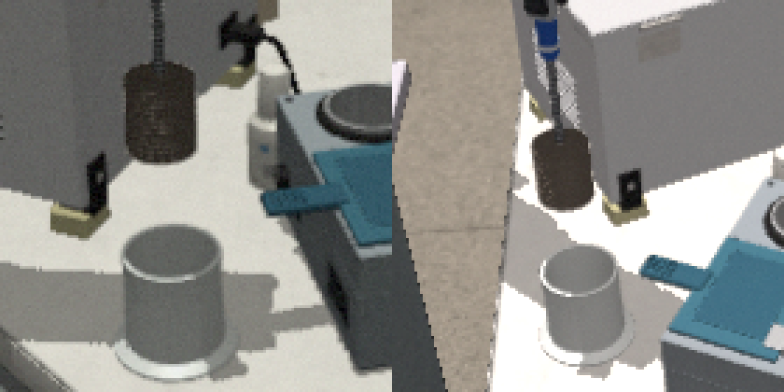

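Bristle end at crop scene (161,150)/side (565,197); stand rim at scene (171.5,252)/side (580,271). Triangulating the offset.

```bash
python3 -c "
from h import *
a=shot('scene');b=shot('side')
f=lambda u:(u[0]/2.8+170-.3,u[1]/2.8+165-.3)
g=lambda v:((v[0]-392)/2.8+165-.3,v[1]/2.8+125-.3)
T=lambda u,v:tri([(a,f(u)),(b,g(v))]).round(4)
print('tip',T((161,149),(565,196)),'headtop',T((160,74),(561,139)))
print('rim',T((171.5,252),(580,271)), 'foot',T((176,351),(586,333)))
t=[.374,-.315,.1475];r=[.372,-.316,.075]
print(proj(a,[t,r]),f((161,149)),f((171.5,252)));print(proj(b,[t,r]),g((565,196)),g((580,271)))
"
```

```text
tip [ 0.3691 -0.314   0.152 ] headtop [ 0.3717 -0.3124  0.2042]
rim [ 0.3731 -0.3145  0.0726] foot [ 0.3711 -0.3148 -0.0047]
[[229.58474906 218.76126143]
 [230.69274769 253.7445051 ]] (227.2, 217.9142857142857) (230.95, 254.7)
[[228.98816501 197.00712221]
 [231.29245405 221.54805841]] (226.48571428571427, 194.7) (231.84285714285716, 221.48571428571427)
```

To row units: 0.1 m / 0.6 = 0.1667, -0.0028 m / 0.6 = -0.0047.

Request:
{"op": "shift_gripper", "data": {"steps": [[0, -0.0047, 0.0012, 0, 0, 0, 0], [0, -0.0047, 0.0012, 0.05, 0, 0, 0], [0, -0.0047, 0.0012, 0.1, 0, 0, 0], [0, -0.0047, 0.0012, 0.1333, 0, 0, 0], [0, -0.0047, 0.0012, 0.1667, 0, 0, 0], [0, -0.0047, 0.0012, 0.1667, 0, 0, 0]], "only": "time|pos|ft"}}

```text
time_s: 9.8
position: [0.3749, -0.3146, 0.2157]
ft_force: [-0.2, 0.7, -1.0]
```

Request:
{"op": "shift_gripper", "data": {"steps": [[0, 0, 0, 0.0167, 0, 0, 0], [0, 0, 0, 0.0417, 0, 0, 0], [0, 0, 0, 0.06, 0, 0, 0], [0, 0, 0, 0.0633, 0, 0, 0], [0, 0, 0, 0.065, 0, 0, 0]], "only": "time|pos|ft"}}

```text
time_s: 10.3
position: [0.376, -0.3159, 0.1789]
ft_force: [-1.0, 0.4, -0.5]
```

To row units: -0.1 m / 0.6 = -0.1667, -0.08 m / 0.6 = -0.1333.

Request:
{"op": "shift_gripper", "data": {"steps": [[0, 0, 0, 0.0033, 0, 0, 0], [0, 0, 0, 0.0033, 0, 0, 0], [0.5, 0, 0, 0.0017, 0, 0, 0], [0.5, 0, 0, 0.0017, 0, 0, 0], [0.5, 0, 0, 0.0017, 0, 0, 0], [0.5, 0, 0, -0.0667, 0, 0, 0], [0.5, 0, 0, -0.1333, 0, 0, 0], [0.5, 0, 0, -0.1667, 0, 0, 0]]}}

```text
time_s: 11.1
position: [0.3766, -0.3168, 0.2818]
tcp_rot: [0.184, 0.983, -0.001, 0.002]
ft_force: [0.7, -0.1, -0.8]
grip_width: 0.494
gripper_force: 0.0
```

```bash
python3 -c "
from h import *
a=shot('scene');b=shot('side');w=shot('wrist','w4.png')
for c in(a,b):
  m=cv2.inRange(cv2.cvtColor(c['image'],cv2.COLOR_RGB2HSV),(108,150,50),(125,255,255));k,l,s,cc=cv2.connectedComponentsWithStats(m)
  for i in range(1,k):
    if 60<s[i,4]<500: print(s[i],cc[i])
s=ctrl.state();M=R.from_quat(s['tcp_rot']).as_matrix();print(s['position'],M.T@(np.array([.444,-.3495,.2])-s['position']))
"
```

```text
[  0  96  25  11 107] [  9.19626168 100.22429907]
[223 184   9  36 247] [227.47773279 201.23076923]
[233  37  25   7 119] [244.37815126  39.88235294]
[222 170   9  27 150] [226.32 183.  ]
[ 0.37635277 -0.31620737  0.27987227] [-0.07486641 -0.00648084  0.08010709]
```

View pics/w4.png

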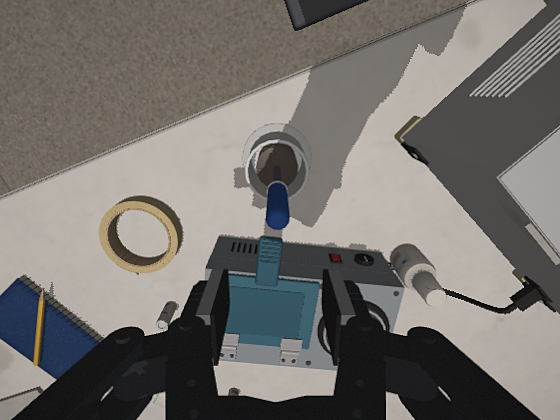

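The picture shows the brush upright in its stand (handle 277,185–228 over cup 277,162) and the tongue at (270,237–283). The wrist camera's housing would sit above the brush if I pinch vertically, so I'll tilt the tool towards the machine.

```bash
cat >> h.py <<'E'
YAW=np.radians(-27.5); XH=np.array([np.cos(YAW),np.sin(YAW),0]); YH=np.array([-np.sin(YAW),np.cos(YAW),0])
HINGE=np.array([.5534,-.4062,.099])
def Rt(lean,yaw=YAW):  # tool y along sep y, pointing down, palm leaning to +x by lean
    y=np.array([-np.sin(yaw),np.cos(yaw),0]); x=-np.array([np.cos(yaw),np.sin(yaw),0]); B=np.c_[x,y,np.cross(x,y)]
    return B@R.from_rotvec([0,lean,0]).as_matrix()
def rel(g,Rw):  # grasp point g
    s=ctrl.state();M=R.from_quat(s['tcp_rot']).as_matrix();t=np.array(g)+.019*Rw[:,2]
    return np.r_[M.T@(t-s['position']),R.from_matrix(M.T@Rw).as_rotvec()].round(4).tolist()
E
python3 -c "
from h import *
print(rel([.444,-.350,.21],Rt(.4)),rel([.444,-.350,.1],Rt(.4)))"
```

```text
[-0.0677, -0.0061, 0.0876, -0.0222, 0.4027, 0.1078] [-0.0673, -0.0061, 0.1976, -0.0222, 0.4027, 0.1078]
```

To row units: 0.0876 m / 0.6 = 0.146, -0.0677 m / 0.6 = -0.1128, 0.4027 rad / 4 = 0.1007.

Request:
{"op": "shift_gripper", "data": {"steps": [[0.6, -0.05, -0.005, 0, -0.0018, 0.0325, 0.009], [0.6, -0.1128, -0.01, 0, -0.0038, 0.0675, 0.0175], [0.6, -0.1128, -0.01, 0.0667, -0.0055, 0.1007, 0.027], [0.6, -0.1128, -0.01, 0.146, -0.0055, 0.1007, 0.027], [0.6, -0.1128, -0.01, 0.146, -0.0055, 0.1007, 0.027], [0.6, -0.1128, -0.01, 0.146, -0.0055, 0.1007, 0.027]]}}

```text
time_s: 11.85
position: [0.4353, -0.3455, 0.1907]
tcp_rot: [0.233, 0.951, 0.048, -0.196]
ft_force: [-0.4, 0.2, 0.5]
grip_width: 0.602
gripper_force: 0.0
```

```bash
python3 -c "
from h import *
print(rel([.444,-.350,.21],Rt(.4)),rel([.444,-.350,.1],Rt(.4)),ctrl.state()['joints'])
w=shot('wrist','w5.png');print(proj(w,[[.428,-.342,.101],[.444,-.35,.101]]))
a=shot('scene');b=shot('side')
im=np.hstack([a['image'][150:270,220:360],b['image'][140:260,205:345]]);cv2.imwrite('pics/c5.png',cv2.cvtColor(cv2.resize(im,None,fx=2.8,fy=2.8),cv2.COLOR_RGB2BGR))"
```

```text
[-0.0015, 0.0, -0.0026, 0.0004, -0.0069, -0.0008] [-0.045, -0.0, 0.0984, 0.0004, -0.0069, -0.0008] [ 0.43485454  0.86427628  0.26931828  1.43896231 -0.14210871  1.26660415
  1.81469104]
[[274.09664163 255.93066859]
 [274.49868471 281.00771318]]
```

View pics/w5.png

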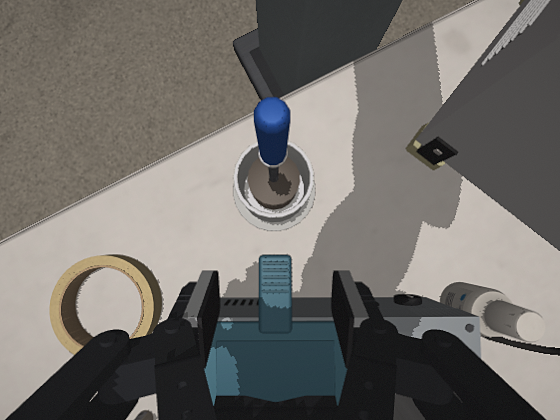

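The tongue (275,256–332) lies centred between the fingers, matching prediction (274,256). Descending and pinching.

To row units: 0.0984 m / 0.6 = 0.164, -0.045 m / 0.6 = -0.075.

Request:
{"op": "shift_gripper", "data": {"steps": [[0.6, -0.025, 0, 0.0583, 0, 0, 0], [0.6, -0.05, 0, 0.1167, 0, 0, 0], [0.6, -0.075, 0, 0.164, 0, 0, 0], [0.6, -0.075, 0, 0.164, 0, 0, 0], [0, -0.075, 0, 0.164, 0, 0, 0], [0, -0.075, 0, 0.164, 0, 0, 0], [0, -0.075, 0, 0.164, 0, 0, 0], [0, -0.075, 0, 0.164, 0, 0, 0]], "grip_n": 40}}

```text
time_s: 12.8
position: [0.4404, -0.3485, 0.0851]
tcp_rot: [0.233, 0.952, 0.047, -0.192]
ft_force: [1.4, -1.2, 8.0]
grip_width: 0.268
gripper_force: 41.1
```

```bash
python3 -c "
from h import *
g=lambda th,z=0:HINGE-.123*XH*np.cos(th)+[0,0,.123*np.sin(th)]
s=ctrl.state();M=R.from_quat(s['tcp_rot']).as_matrix();print('grasp',s['position']-.019*M[:,2],g(0))
for th in np.radians([12,24,36,48,60,72,84,94]): print(round(np.degrees(th)),rel(g(th),Rt(.4)))
"
```

```text
grasp [ 0.44694063 -0.35189012  0.10263863] [ 0.44429767 -0.34940492  0.099     ]
12 [0.0093, 0.001, -0.0199, -0.0008, 0.0013, -0.0006]
24 [0.0115, 0.001, -0.0455, -0.0008, 0.0013, -0.0006]
36 [0.0083, 0.0009, -0.071, -0.0008, 0.0013, -0.0006]
48 [-0.0002, 0.0009, -0.0953, -0.0008, 0.0013, -0.0006]
60 [-0.0135, 0.0009, -0.1173, -0.0008, 0.0013, -0.0006]
72 [-0.0311, 0.0009, -0.1361, -0.0008, 0.0013, -0.0006]
84 [-0.0522, 0.0009, -0.1508, -0.0008, 0.0013, -0.0006]
94 [-0.0718, 0.0009, -0.1595, -0.0008, 0.0013, -0.0006]
```

To row units: -0.0976 m / 0.6 = -0.1627, -0.0739 m / 0.6 = -0.1232.

Request:
{"op": "shift_gripper", "data": {"steps": [[0, 0.0122, 0, -0.04, 0, 0, 0], [0, 0.0157, 0, -0.0817, 0, 0, 0], [0, 0.0105, 0, -0.1232, 0, 0, 0], [0, -0.0032, 0, -0.1627, 0, 0, 0], [0, -0.0032, 0, -0.1627, 0, 0, 0]]}}

```text
time_s: 13.3
position: [0.476, -0.367, 0.1742]
tcp_rot: [0.233, 0.952, 0.047, -0.193]
ft_force: [-1.8, 0.4, 1.3]
grip_width: 0.268
gripper_force: 40.5
```

Request:
{"op": "shift_gripper", "data": {"steps": [[0, -0.0215, 0, -0.0357, 0, 0, 0], [0, -0.0502, 0, -0.0662, 0, 0, 0], [0, -0.0845, 0, -0.0902, 0, 0, 0], [0, -0.1163, 0, -0.1043, 0, 0, 0], [0, -0.1163, 0, -0.1043, 0, 0, 0], [0, -0.1163, 0, -0.1043, 0, 0, 0]]}}

```text
time_s: 13.9
position: [0.5526, -0.4067, 0.202]
tcp_rot: [0.233, 0.951, 0.048, -0.195]
ft_force: [-1.2, -0.6, 2.7]
grip_width: 0.267
gripper_force: 41.4
```

```bash
python3 -c "
from h import *
a=shot('scene');b=shot('side')
im=np.hstack([a['image'][90:270,230:410],b['image'][80:260,220:400]]);cv2.imwrite('pics/c6.png',cv2.cvtColor(cv2.convertScaleAbs(cv2.resize(im,None,fx=2.2,fy=2.2),alpha=1.4),cv2.COLOR_RGB2BGR))"
```

```text
(no output)
```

View pics/c6.png

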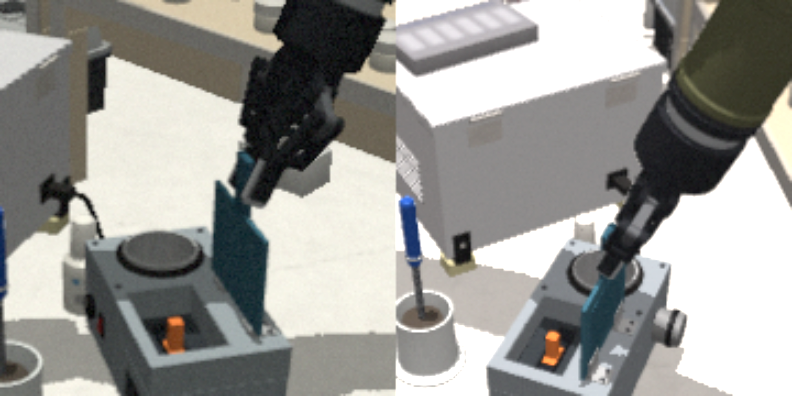

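The flap stands about 94° open; the orange tab is visible at scene crop (175,335), side crop (553,348). Releasing, backing off, and measuring the tab.

Careful with the scale: shifts go in shares of 0.6 m and turns go in shares of 4 rad. That gives: -0.12 m / 0.6 = -0.2, -0.075 m / 0.6 = -0.125.

Request:
{"op": "shift_gripper", "data": {"steps": [[0, -0.0083, 0, -0.0033, 0, 0, 0], [0, -0.0083, 0, -0.0033, 0, 0, 0], [0.55, -0.0067, 0, -0.0033, 0, 0, 0], [0.55, -0.0067, 0, -0.0033, 0, 0, 0], [0.55, -0.0067, 0, -0.0033, 0, 0, 0], [0.55, -0.0067, 0, -0.05, 0, 0, 0], [0.55, -0.0067, 0, -0.125, 0, 0, 0], [0.55, -0.0067, 0, -0.2, 0, 0, 0]]}}

```text
time_s: 14.8
position: [0.5939, -0.4269, 0.3066]
tcp_rot: [0.233, 0.952, 0.047, -0.191]
ft_force: [1.2, -1.1, 1.6]
grip_width: 0.548
gripper_force: 0.0
```

```bash
python3 -c "
from h import *
a=shot('scene');b=shot('side')
r=[]
for c in(a,b):
  h=cv2.cvtColor(c['image'],cv2.COLOR_RGB2HSV)
  m=cv2.inRange(h,(5,150,90),(18,255,255));k,l,s,cc=cv2.connectedComponentsWithStats(m)
  t=[i for i in range(1,k) if 20<s[i,4]<300 and 240<s[i,0]<380 and 180<s[i,1]<280]
  for i in t: print('orange',s[i],cc[i])
  i=t[0]; ys,xs=np.where(l==i); y=s[i,1]; r.append((c,(xs[ys<=y+3].mean(),y+2)))
  m=cv2.inRange(h,(90,110,30),(107,255,255));k,l,s,cc=cv2.connectedComponentsWithStats(m);i=1+np.argmax(s[1:,4]);print('teal',s[i],cc[i])
  ct=cv2.findContours((l==i).astype(np.uint8),0,1)[0][0];print(cv2.approxPolyDP(ct,2,True)[:,0].tolist())
print('tabtop',tri(r)); print([onz(c,u,.09) for c,u in r])
"
```

```text
orange [306 234   8   7  33] [309.63636364 236.18181818]
teal [ 327  159   26   82 1034] [340.10928433 201.74951644]
[[341, 159], [341, 181], [339, 182], [330, 172], [327, 212], [348, 240], [352, 199], [344, 189], [347, 163]]
orange [286 230  10  16 100] [290.65 237.92]
teal [305 182  21  70 583] [315.12864494 214.82161235]
[[320, 182], [315, 206], [306, 221], [305, 251], [323, 214], [325, 189], [320, 192]]
tabtop [ 0.50530409 -0.38169145  0.08987658]
[array([[ 0.50356123, -0.3848152 ,  0.09      ]]), array([[ 0.50537665, -0.37888414,  0.09      ]])]
```

```bash
python3 -c "
from h import *
print(rel([.503,-.381,.32],Rt(-.06)))"
```

```text
[0.0934, -0.0006, 0.047, -0.0033, -0.4428, 0.0019]
```

To row units: 0.0934 m / 0.6 = 0.1557, 0.08 m / 0.6 = 0.1333, -0.46 rad / 4 = -0.115.

Request:
{"op": "shift_gripper", "data": {"steps": [[0.5, 0.0333, 0, -0.0167, 0, -0.025, 0], [0.5, 0.0833, 0, 0, 0, -0.06, 0], [0.5, 0.1333, 0, 0.05, 0, -0.095, 0], [0.5, 0.1557, -0.001, 0.0783, -0.0008, -0.115, 0.0005], [0.5, 0.1557, -0.001, 0.0783, -0.0008, -0.115, 0.0005], [0.5, 0.1557, -0.001, 0.0783, -0.0008, -0.115, 0.0005], [0.5, 0.1557, -0.001, 0.0783, -0.0008, -0.115, 0.0005]]}}

```text
time_s: 15.6
position: [0.4932, -0.3755, 0.2956]
tcp_rot: [0.241, 0.97, -0.004, 0.026]
ft_force: [-0.4, -1.3, 0.2]
grip_width: 0.493
gripper_force: 0.0
```

```bash
python3 -c "
from h import *
w=shot('wrist','w7.png')
h=cv2.cvtColor(w['image'],cv2.COLOR_RGB2HSV);m=cv2.inRange(h,(5,150,70),(18,255,255));k,l,s,cc=cv2.connectedComponentsWithStats(m)
for i in range(1,k):
  if s[i,4]>60: print(s[i],cc[i])
print(proj(w,[[.505,-.382,.092],[.505,-.382,.062]]))
a=shot('scene');b=shot('side')
r=[]
for c in(a,b):
  h=cv2.cvtColor(c['image'],cv2.COLOR_RGB2HSV)
  m=cv2.inRange(h,(90,110,30),(107,255,255));k,l,s,cc=cv2.connectedComponentsWithStats(m);i=1+np.argmax(s[1:,4]);print('teal',s[i],cc[i])
print(rel([.505,-.382,.086],Rt(-.06)))
"
```

```text
[262 168  25  20 403] [274.15632754 176.21588089]
[[273.44730039 182.15833298]
 [273.42373696 174.10802822]]
teal [ 327  159   26   83 1043] [340.01438159 201.52061361]
teal [305 182  21  70 581] [315.11531842 214.82616179]
[0.0095, -0.0013, 0.2305, 0.0024, 0.0035, -0.0032]
```

View pics/w7.png

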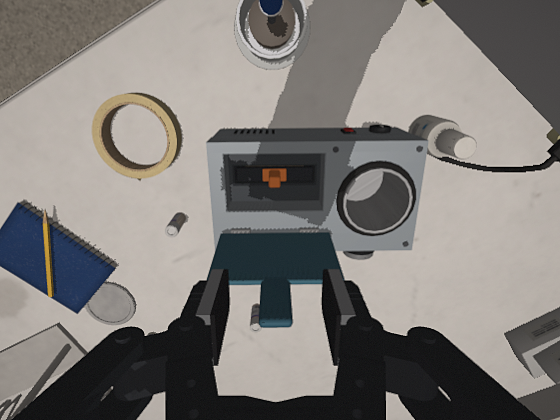

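Tab seen at (274,182), matching the predicted point; flap stays open. Descending.

To row units: 0.2 m / 0.6 = 0.3333, -0.001 m / 0.6 = -0.0017.

Request:
{"op": "shift_gripper", "data": {"steps": [[0.45, 0.0033, -0.0017, 0.0667, 0, 0, 0], [0.45, 0.0067, -0.0017, 0.1417, 0, 0, 0], [0.45, 0.0083, -0.0017, 0.2083, 0, 0, 0], [0.45, 0.0117, -0.0017, 0.2667, 0, 0, 0], [0.45, 0.0133, -0.0017, 0.3167, 0, 0, 0], [0.45, 0.0133, -0.0017, 0.3333, 0, 0, 0], [0.45, 0.0133, -0.0017, 0.3333, 0, 0, 0]]}}

```text
time_s: 16.45
position: [0.505, -0.382, 0.0954]
tcp_rot: [0.239, 0.971, -0.006, 0.03]
ft_force: [-0.4, -0.1, 0.0]
grip_width: 0.452
gripper_force: 0.0
```

```bash
python3 -c "
from h import *
print(rel([.505,-.382,.088],Rt(-.06)))"
```

```text
[0.0005, -0.0001, 0.0264, 0.0027, 0.0003, -0.0034]
```

To row units: 0.026 m / 0.6 = 0.0433, 0.015 m / 0.6 = 0.025.

Request:
{"op": "shift_gripper", "data": {"steps": [[0.45, 0, 0, 0.025, 0, 0, 0], [0.45, 0, 0, 0.0433, 0, 0, 0], [0.45, 0, 0, 0.0433, 0, 0, 0], [0, 0, 0, 0.0433, 0, 0, 0], [0, 0, 0, 0.0433, 0, 0, 0], [0, 0, 0, 0.0433, 0, 0, 0], [0, 0, 0, 0.0433, 0, 0, 0], [0, 0, 0, 0.0433, 0, 0, 0]], "grip_n": 60}}

```text
time_s: 17.25
position: [0.5063, -0.3827, 0.0717]
tcp_rot: [0.239, 0.97, -0.006, 0.031]
ft_force: [-0.1, 1.2, 4.3]
grip_width: 0.124
gripper_force: 59.2
```

```bash
python3 -c "
from h import *
s=ctrl.state();M=R.from_quat(s['tcp_rot']).as_matrix();print('up',M.T@[0,0,.1],'back',M.T@(-.05*XH))"
```

```text
up [-0.00629967  0.00025558 -0.09980105] back [ 0.04990031 -0.00018597 -0.0031503 ]
```

To row units: -0.105 m / 0.6 = -0.175, -0.085 m / 0.6 = -0.1417.

Request:
{"op": "shift_gripper", "data": {"steps": [[0, -0.001, 0, -0.0167, 0, 0, 0], [0, -0.0027, 0, -0.0417, 0, 0, 0], [0, -0.0047, 0, -0.075, 0, 0, 0], [0, -0.0068, 0, -0.1083, 0, 0, 0], [0, -0.0088, 0, -0.1417, 0, 0, 0], [0, -0.011, 0, -0.175, 0, 0, 0], [0, -0.011, 0, -0.175, 0, 0, 0]]}}

```text
time_s: 17.95
position: [0.5071, -0.3845, 0.1802]
tcp_rot: [0.24, 0.97, -0.008, 0.033]
ft_force: [0.5, -0.7, -0.1]
grip_width: 0.12
gripper_force: 58.7
```

Request:
{"op": "shift_gripper", "data": {"steps": [[0, 0.0167, 0, -0.05, 0, 0, 0], [0, 0.05, 0, -0.1, 0, 0, 0], [0, 0.0833, 0, -0.1417, 0, 0, 0], [0, 0.0833, 0, -0.1417, 0, 0, 0], [0, 0.0833, 0, -0.1417, 0, 0, 0]]}}

```text
time_s: 18.45
position: [0.4569, -0.3573, 0.2582]
tcp_rot: [0.24, 0.97, -0.006, 0.031]
ft_force: [0.0, -0.2, -1.5]
grip_width: 0.123
gripper_force: 58.7
```

```bash
python3 -c "
from h import *
s=ctrl.state();M=R.from_quat(s['tcp_rot']).as_matrix();print(M.round(3).tolist(),s['joints'])
a=shot('scene','s8.png');b=shot('side','d8.png')
for Y in(0,):print(rel([.47,-.40,.27],Rt(0,Y)))
for c in(a,b):
  h=cv2.cvtColor(c['image'],cv2.COLOR_RGB2HSV)
  m=cv2.inRange(h,(90,110,30),(107,255,255));k,l,st,cc=cv2.connectedComponentsWithStats(m);i=1+np.argmax(st[1:,4]);print('teal',st[i],cc[i])
"
```

```text
[[-0.883, 0.465, 0.057], [0.465, 0.885, -0.027], [-0.062, 0.003, -0.998]] [ 0.41383434  0.58371308  0.29285174  1.74975129 -0.24704774  0.78142259
  1.9139941 ]
[-0.031, -0.0322, 0.0077, -0.0117, 0.0599, -0.483]
teal [ 327  159   26   83 1041] [340.04803074 201.43804035]
teal [305 182  21  69 579] [315.12435233 214.69602763]
```

To row units: -0.047 m / 0.6 = -0.0783, -0.03 m / 0.6 = -0.05, -0.479 rad / 4 = -0.1198.

Request:
{"op": "shift_gripper", "data": {"steps": [[0, -0.0167, -0.02, -0.0167, -0.0019, 0, -0.03], [0, -0.0333, -0.04, -0.0333, -0.0038, 0, -0.06], [0, -0.05, -0.06, -0.0458, -0.0056, 0.0003, -0.09], [0, -0.0683, -0.0783, -0.0458, -0.0075, 0.0004, -0.1198], [0, -0.0683, -0.0783, -0.0458, -0.0075, 0.0004, -0.1198], [0, -0.0683, -0.0783, -0.0458, -0.0075, 0.0004, -0.1198], [0, -0.0683, -0.0783, -0.0458, -0.0075, 0.0004, -0.1198]]}}

```text
time_s: 19.25
position: [0.4696, -0.4159, 0.2867]
tcp_rot: [0.002, 1.0, 0.002, 0.03]
ft_force: [0.3, -0.5, 0.1]
grip_width: 0.125
gripper_force: 58.7
```

```bash
python3 -c "
from h import *
s=ctrl.state();M=R.from_quat(s['tcp_rot']).as_matrix();print(s['position'],M.round(3).tolist(),s['joints'][6])
for n in('scene','side','wrist'): 
  c=shot(n,n+'9.png')
  p=s['position']; print(n,proj(c,[p+[0,y,z] for y,z in((-.042,-.063),(.042,-.063),(.042,-.007),(-.042,-.007))]).round().tolist())
"
```

```text
[ 0.46964455 -0.41588962  0.28673783] [[-0.998, 0.004, 0.06], [0.005, 1.0, 0.005], [-0.06, 0.005, -0.998]] 2.35916164231108
scene [[330.0, 192.0], [294.0, 174.0], [294.0, 144.0], [332.0, 160.0]]
side [[275.0, 210.0], [273.0, 183.0], [272.0, 159.0], [274.0, 186.0]]
wrist [[208.0, 226.0], [341.0, 226.0], [362.0, 274.0], [188.0, 275.0]]
```

```bash
cat > f.py <<'E'
from h import *
s=ctrl.state();p=s['position']
Q={}
for n in('scene','wrist'):
    c=shot(n);h=cv2.cvtColor(c['image'],cv2.COLOR_RGB2HSV)
    q=proj(c,[p+[-.008,y,z] for y,z in((-.042,-.063),(.042,-.063),(.042,-.007),(-.042,-.007))])
    roi=np.zeros(h.shape[:2],np.uint8);cv2.fillConvexPoly(roi,(q+(q-q.mean(0))*.15).astype(int),255)
    m=cv2.inRange(h,(8,50,40),(32,255,255))&roi
    m=cv2.morphologyEx(m,cv2.MORPH_CLOSE,np.ones((5,5)));k,l,st,cc=cv2.connectedComponentsWithStats(m)
    if k<2: print(n,'none');continue
    i=1+np.argmax(st[1:,4]);ct=cv2.findContours((l==i).astype(np.uint8),0,1)[0][0];hull=cv2.convexHull(ct)
    e=1
    while len(a:=cv2.approxPolyDP(hull,e,True))>4:e+=.5
    a=a[:,0].astype(float);print(n,st[i],len(a),e)
    a=np.array([a[np.argmin(np.linalg.norm(a-x,axis=1))] for x in q]);Q[n]=(c,a);print(a.tolist(),q.round().tolist())
X=np.array([tri([(Q['scene'][0],u),(Q['wrist'][0],v)]) for u,v in zip(Q['scene'][1],Q['wrist'][1])]);print(X.round(4))
print('w,h',[np.linalg.norm(X[i]-X[j]).round(4) for i,j in((0,1),(3,2),(0,3),(1,2))])
print('yaw err deg',[np.degrees(np.arctan2(-(X[j]-X[i])[0],(X[j]-X[i])[1])).round(1) for i,j in((0,1),(3,2))])
print('pitch (x lean with z)',[np.degrees(np.arctan2((X[j]-X[i])[0],(X[j]-X[i])[2])).round(1) for i,j in((0,3),(1,2))])
print('roll',[np.degrees(np.arctan2((X[j]-X[i])[2],(X[j]-X[i])[1])).round(1) for i,j in((0,1),(3,2))])
E
python3 f.py
```

```text
scene [296 149  30  39 777] 4 5.5
[[324.0, 187.0], [296.0, 175.0], [297.0, 154.0], [321.0, 155.0]] [[327.0, 193.0], [290.0, 175.0], [291.0, 145.0], [329.0, 161.0]]
wrist [ 211  219  129   31 3293] 4 1.5
[[223.0, 219.0], [328.0, 219.0], [339.0, 249.0], [211.0, 248.0]] [[207.0, 215.0], [342.0, 214.0], [364.0, 260.0], [186.0, 261.0]]
[[ 0.4635 -0.4485  0.2301]
 [ 0.4642 -0.384   0.2279]
 [ 0.4648 -0.384   0.2659]
 [ 0.4539 -0.4462  0.2871]]
w,h [np.float64(0.0645), np.float64(0.0666), np.float64(0.0579), np.float64(0.038)]
yaw err deg [np.float64(-0.6), np.float64(-10.0)]
pitch (x lean with z) [np.float64(-9.6), np.float64(0.9)]
roll [np.float64(-1.9), np.float64(-18.8)]
```

```bash
cat > g.py <<'E'
import f
from f import *
c,a=Q['wrist'];k,d=K(c);P=np.array(c['pose'])
for b in(.005,.007,.009,.011):
    w=.042-b;o=np.array([[0,-w,b],[0,w,b],[0,w,.056-b],[0,-w,.056-b]])
    ok,r,t=cv2.solvePnP(o,a,k,d,flags=cv2.SOLVEPNP_IPPE)
    Rw=P[:3,:3]@cv2.Rodrigues(r)[0];org=P[:3,:3]@t[:,0]+P[:3,3]
    e=cv2.projectPoints(o,r,t,k,d)[0][:,0]-a
    print(b,'org',org.round(4),'org-p',(org-p).round(4),'xyz euler',R.from_matrix(Rw).as_euler('xyz',degrees=True).round(1),'err',np.abs(e).max().round(2))
    sc=Q['scene'][0];print(proj(sc,o@Rw.T+org).round(1).tolist())
E
python3 g.py | tail -8
```

```text
0.005 org [ 0.4759 -0.416   0.1947] org-p [ 0.0061  0.0006 -0.0931] xyz euler [ 0.8 -1.8 -0.1] err 0.25
[[329.4, 202.8], [298.0, 186.7], [298.3, 162.7], [330.7, 178.0]]
0.007 org [ 0.4701 -0.416   0.2057] org-p [ 0.0003  0.0006 -0.0821] xyz euler [ 0.8 -0.9 -0.1] err 0.48
[[326.6, 196.5], [296.6, 181.3], [297.2, 159.0], [328.0, 173.3]]
0.009 org [ 0.4642 -0.416   0.2168] org-p [-0.0055  0.0006 -0.071 ] xyz euler [ 0.8  0.2 -0.1] err 0.73
[[323.7, 190.0], [295.2, 175.8], [296.0, 155.1], [325.2, 168.6]]
0.011 org [ 0.4582 -0.4161  0.2278] org-p [-0.0115  0.0006 -0.06  ] xyz euler [ 0.9  1.6 -0. ] err 1.02
[[320.7, 183.4], [293.7, 170.2], [294.8, 151.2], [322.4, 163.8]]
```

PnP on the pleat panel gives roll 0.8°, pitch about 0.5° and yaw −0.1°, with the lower edge at z ≈ 0.22 m. The flap is unchanged, so I'm handing in.

```bash
python3 -c "
from h import *
s=ctrl.state();print(s['time_s'],np.abs(s['qd']).max(),s['gripper_force']);print(workorder.finish_job())"
```

```text
19.6 0.003787598806580689 58.697136640548706
the job is handed in; nothing more can be done
None
```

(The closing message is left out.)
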